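Index a dish carrier to the sensor and cover it

TASK

Push the dish carrier along its rail towards the sensor block until it clicks home in the middle station, opposite that block. Then take the cover plate by its handle and lower it gently onto the carrier so that both dowel pins come up through its holes and it lies flat, and let go with the carrier still clicked home in the middle station. Leave the timer, the vial and the beaker that stand near the rail and the cover where they are.

Things in the scene. Friction and masses are not known exactly. Their poses are not given: they have to be found in the camera images.
- carrier (a joint): travel of the dish carrier along its rail (m): 0 first station, 0.09 middle (goal), 0.18 third; stops at -0.004 and 0.186. Grows along the rail's -y, roughly to the robot's right. Starts between 0 and 0.045. About 2 N of friction; at each station a spring plunger drops into a notch, draws the carrier in from about 3 mm either side and takes about 10 N to push out; elsewhere it stays where left
- carrier_seat (a point): centre of the aluminium carrier, level with the flat tops of its two end blocks, 53 mm above the bench; x across the rail, y along it (against the joint's travel), z up. Carrier 90 (x) by 130 (y); flat end faces at y = +65 and -65, from 23 to 53 mm above the bench, the rail below them is 22 high. A petri dish is fixed between the end blocks, lower than their tops
- pin_a (a point): tip of one of the two steel dowel pins on the carrier's end blocks, at y = +50, x = 0, z = +18 mm from carrier_seat; pins 8 mm thick, 18 high, the upper 8 tapered to a blunt tip of 3 mm
- pin_b (a point): tip of the other, equal pin, at y = -50 mm from carrier_seat
- mid_station (a point): point fixed on the rail where carrier_seat lies when the carrier is home in the middle station; same axes. Below it is centred the fixed rail: a dark base plate 100 (x) by 360 (y) by 8 mm with an aluminium rail and end stops up to 22 high; lines across the base plate mark the stations, 90 mm apart
- sensor (a point): centre of the top of the fixed black sensor block beside the middle station, 45 mm above the bench; block 30 (x) by 40 (y), from 64 to 94 mm off the rail's centre line on its +x side (far from the robot)
- cover: loose aluminium cover plate, 0.18 to 0.33 kg, 90 (x) by 130 (y) by 6 mm, flat on the bench at the start; origin at the centre of its underside, z up. Two 11 mm through-holes at y = +50 and -50 mm, x = 0; its two ends are alike. Seated, the origin is at carrier_seat and the pins stand 12 mm out of the plate
- cover_grip (a point): centre of the cover's black handle bar, 33 mm above the plate's underside, same axes; bar 60 long (y), 14 wide (x), 14 high, on two posts, with 20 mm of free height below it
- kitchen_timer: small white square digital timer lying flat, 62 x 62 x 18, a bystander; origin at the centre of its underside, z up
- vial: small glass vial with a black screw cap, 37 across, 70 high, a bystander; origin at the centre of its underside, z up
- glass_beaker: clear glass beaker, 56 across, 70 high, a bystander; origin at the centre of its underside, z up

How it is judged (in metres and radians):
On the way:
1. the carrier rests within 3 mm of the middle station, the cover still off it (value of joint carrier between 0.087 and 0.093 m and velocity of joint carrier between -0.01 and 0.01 m/s and distance between cover_grip and carrier_seat above 0.1 m), for 0.2 s.
At the end, for the whole second after the job is handed in: the carrier is within 3 mm of the middle station; the cover lies on it with both pins through its holes: within 5 mm of centred, turned no more than 0.08 rad (either way round), tilted no more than 0.04 rad, its handle 33 mm (within 3 mm) above carrier_seat; it is released and at rest (value of joint carrier between 0.087 and 0.093 m and x of cover_grip in the frame of carrier_seat between -0.005 and 0.005 m and y of cover_grip in the frame of carrier_seat between -0.005 and 0.005 m and z of cover_grip in the frame of carrier_seat between 0.03 and 0.036 m and angle between the y axis of cover_grip and the y axis of carrier_seat, either way round below 0.08 rad and angle between the z axis of cover_grip and the z axis of carrier_seat, either way round below 0.04 rad and linear speed of cover below 0.02 m/s); the robot touches nothing.
It fails at once if the cover is dropped: it moves faster than 0.4 m/s within 25 mm of its seat (horizontal distance between cover_grip and carrier_seat below 0.05 m and z of cover_grip in the frame of carrier_seat below 0.058 m and linear speed of cover above 0.4 m/s).
It fails at once if the timer is moved by more than 25 mm or tipped (distance of kitchen_timer from where it was at the start of the episode above 0.025 m or angle between kitchen_timer's own z axis and vertical above 0.4 rad).
It fails at once if the vial is moved by more than 25 mm or tipped (distance of vial from where it was at the start of the episode above 0.025 m or angle between vial's own z axis and vertical above 0.4 rad).
It fails at once if the beaker is moved by more than 25 mm or tipped (distance of glass_beaker from where it was at the start of the episode above 0.025 m or angle between glass_beaker's own z axis and vertical above 0.4 rad).
It also fails if it takes over 72 s, if anything falls off the work surface, if the arm or the gripper's body presses on something with over 40 N, if the wrist force passes 120 N, or if a joint passes its speed limit or range.

ROBOT

A 6-joint arm with a two-finger parallel gripper is mounted at the origin on a cart in front of the work surface, level with it; the furniture and walls round the work are solid. World frame = base frame: x ahead of the robot, y to its left, z up, the work surface at z = 0. Lengths are in mm, angles in rad, forces in N, time in s.
With the tool pointing down it reaches from about 275 to 1000 mm from the base axis. Payload 8.4 kg.
Tool frame: the origin (TCP) lies where the fingers leave the gripper's body, on its centre line; the fingertips stand 73 mm ahead of it and the grasp point (between the pads) lies 54 mm ahead of it; z points along the fingers, y is the line along which they close (so a half turn about z gives the same grasp; the last joint's range is limited). The gripper opens to 85 mm and grips with 20 to 120 N. Pads are 22 mm wide; open, the fingers measure 114 mm over their backs; the gripper's body (76 mm by 85 mm) begins 54 mm behind the grasp point. The pads swing forward as they close: fully open they stand 13 mm farther back than shut.
Start: joints at [1.279, 0.353, 1.633, -0, 1.155, -0.002], TCP at [178.599, 598.942, 303.881] pointing down, gripper open.
Joint ranges: [-2.63, 2.63], [-0.92, 2.1], [0.06, 2.66], [-1.3, 4.44], [0, 2.69], [-3.02, 3.02]. Speed limits (rad/s): [2.22, 2.22, 2.79, 3.14, 3.14, 3.14].

INTERFACE

Orientations are given as a 3x3 rotation matrix whose columns are the frame's x, y, z axes.
In Python, from bench import sense, imaging, r gives the robot as it stands.
- The arm moves only by the tool arm_command, never from a script. Its argument "steps" is a list of rows, each an object of numbers: "dx", "dy", "dz": the shift along the tool's x, y, z in mm; "ax", "ay", "az": the turn, a rotation vector about the tool's x, y, z in rad. In form: [{"dx": .., "dy": .., "dz": .., "ax": .., "ay": .., "az": ..}, ...]. A call has exactly 8 rows; each row shifts and turns the commanded pose from where the row before left it, along the tool's axes as they then stand; what a row does not reach is not made up. A row lasts 1/10 s, in which the tool goes at most 50 mm and 8.59 degrees, less where a joint would pass 70% of its speed; a pose out of reach is approached as far as the arm can. A call with a gripper value outside its range is refused whole. "claw" is the finger opening in mm, from 0 to 85.4, set as the call begins (left out, the last holds). The fingers move at their own pace and stop on an object; the grip force is fixed at half the most. Time passes only in rows, so rows that do not move let the fingers close, or fill a call up. It gives the time, the measured TCP pose, the force, the opening and the grip force at its end, in the units of the state.
- sense(): the state, without advancing time (a new reading comes with each control period).
- imaging.get_image(name): name is "side" or "top"; returns (picture, depth): 400x640x3 uint8, red, green, blue; 400x640 float32, mm along the optical axis (not along the pixel's ray), 0 where there is no reading.
- imaging.camera_model(name): a dict with "intrinsics" (3x3 intrinsics, pixels), "k1" (the pictures are not rectified: a ray, as slopes to the right and down, at radius r is drawn at 1 + k1 r^2 times it, then the intrinsics apply), "xyz" and "orientation" of the camera in the world. Camera axes: x right, y up, looking along -z (the intrinsics and any distortion apply to the point x, -y, -z); pixel columns grow to the right and rows downward; lengths in mm; the calibration is good to about 2 mm. A picture is of the moment at which its call begins. camera_model takes no time and is no camera call.
- r.close_job(): hands the job in; it is judged then, once.
The state is a dict: "time": time; "joints": joint angles; "joint_vel": joint speeds; "effort": joint torques, N m; "tcp_pos": TCP position; "orientation": TCP orientation; "contact_force": force on the tool from outside, world axes, zero at the start; "wrist_torque": the same for the moment, N m; "width": opening from 0.0 (shut) to 1.0 (fully open); "grasp_force": force on a finger pad.
Only numpy, scipy, OpenCV 4.12 (cv2) and the standard library are available. Lean on these libraries where they do the work, as an engineer would, in place of code of your own. Each camera call takes 0.05 s, during which the arm holds its last target. There are 200 camera calls.

## Working session

There is one attempt and no reset: what is moved stays moved. The work goes in short steps, Python scripts to look and compute and a tool call to move; the robot and the scene stay as the last step left them, time stands still between calls to the robot, and variables do not carry over. Pictures are saved under pics/ and viewed, at most 10 in all, crops included, and the job is handed in when it is done.

Besides the shell and the picture viewer there is one more tool, called after "Call:" by a JSON object that holds its "fn" and its "kwargs", one argument or row to a line. arm_command: Moves the arm, as the interface text tells. Its arguments: {"type":"object","properties":{"steps":{"type":"array","items":{"type":"object","properties":{"dx":{"type":"number"},"dy":{"type":"number"},"dz":{"type":"number"},"ax":{"type":"number"},"ay":{"type":"number"},"az":{"type":"number"}}}},"claw":{"type":"number"}},"required":["steps"]}

```bash
mkdir -p pics; ls
python3 - <<'E'
from bench import sense, imaging, r
import cv2,numpy as np
s=sense();print(s['time'],s['tcp_pos'],np.round(s['orientation'],3).tolist())
for n in('top','side'):
    p,d=imaging.get_image(n);cv2.imwrite(f'pics/{n}0.png',p[:,:,::-1]);np.save(f'pics/{n}0.npy',d)
    m=imaging.camera_model(n);print(n,m)
E
```

```text
pics
0.0 [178.50073956 598.56223585 303.16700395] [[-0.958, 0.286, -0.0], [0.286, 0.958, -0.001], [-0.0, -0.001, -1.0]]
top {'intrinsics': array([[416.62663367,   0.        , 328.30484468],
       [  0.        , 416.62663367, 199.50187261],
       [  0.        ,   0.        ,   1.        ]]), 'k1': -0.000158053210647341, 'xyz': array([ 361.64315497, -157.54832695, 1165.73194862]), 'orientation': array([[ 0.01259938,  0.99182139, -0.12701022],
       [-0.99991225,  0.01301715,  0.00245977],
       [ 0.00409297,  0.12696808,  0.99189836]])}
side {'intrinsics': array([[510.88426395,   0.        , 319.37075572],
       [  0.        , 510.88426395, 201.20401643],
       [  0.        ,   0.        ,   1.        ]]), 'k1': -0.15439616527489441, 'xyz': array([  465.02575782, -1072.52161221,   924.20176277]), 'orientation': array([[ 0.99800891,  0.04152684, -0.04747357],
       [-0.06303746,  0.68201305, -0.72861819],
       [ 0.00212038,  0.73016006,  0.68327285]])}
```

View pics/top0.png

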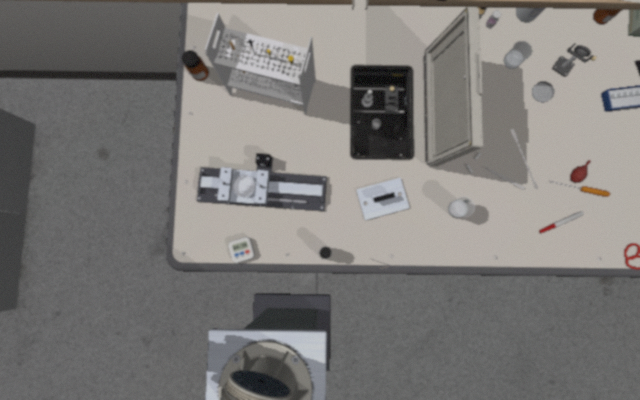

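View pics/side0.png

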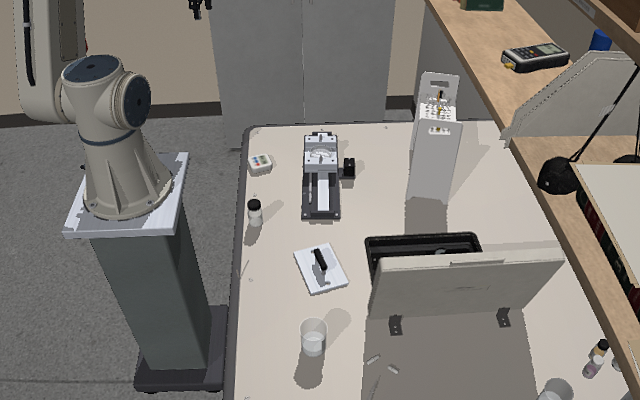

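The top view shows the rail from about (198,185) to (328,192), with the carrier at (243,185) and the sensor at (263,160). The cover is at (383,198), timer (240,248), vial (325,253) and beaker (460,208). The side view agrees. Next I'll look at enlarged crops and measure.

```bash
cat > h.py <<'E'
import numpy as np,cv2
from bench import sense, imaging, r
def ray(n,uv):
    m=imaging.camera_model(n);K=m['intrinsics']
    k=np.array([m['k1'],0,0,0,0.])
    q=cv2.undistortPoints(np.array(uv,float).reshape(-1,1,2),K,k)[:,0]
    d=np.c_[q[:,0],-q[:,1],-np.ones(len(q))]@m['orientation'].T
    return m['xyz'],d
def plane(n,uv,z):
    o,d=ray(n,uv); return o+d*((z-o[2])/d[:,2])[:,None]
def cloud(n,d):
    v,u=np.mgrid[:400,:640]; o,q=ray(n,np.c_[u.ravel(),v.ravel()])
    return (o+q*d.reshape(-1,1)).reshape(400,640,3)
def rect(n,mask,z):
    c=max(cv2.findContours(mask.astype(np.uint8),cv2.RETR_EXTERNAL,cv2.CHAIN_APPROX_NONE)[0],key=cv2.contourArea)
    P=plane(n,c.reshape(-1,2),z)[:,:2].astype(np.float32)
    return cv2.minAreaRect(P)
E
python3 - <<'E'
from h import *
t=cv2.imread('pics/top0.png');s=cv2.imread('pics/side0.png')
A=cv2.resize(t[150:265,190:420],None,fx=3.4,fy=3.4,interpolation=cv2.INTER_CUBIC)
cv2.imwrite('pics/topc.png',A)
B=cv2.resize(s[120:300,230:370],None,fx=3.3,fy=3.3,interpolation=cv2.INTER_CUBIC)
cv2.imwrite('pics/sidec.png',B)
for n in('top','side'):
    C=cloud(n,np.load(f'pics/{n}0.npy'));print(n)
    for nm,(lo,hi,zl,zh) in dict(high=((200,-420),(620,200),46,58),sensor=((380,-100),(560,60),40,48)).items(): pass
    Z=C[...,2]; X=C[...,0];Y=C[...,1]
    roi=(X>200)&(X<620)&(Y>-500)&(Y<200)
    for zl,zh in((-3,3),(3,7),(7,12),(12,17),(17,21),(21,26),(26,37),(37,43),(43,48),(48,56),(56,75)):
        m=roi&(Z>zl)&(Z<=zh); k,l,st,ce=cv2.connectedComponentsWithStats(m.astype(np.uint8))
        print(zl,zh,[(st[i,4],np.round([X[l==i].mean(),Y[l==i].mean(),np.ptp(X[l==i]),np.ptp(Y[l==i])]).tolist()) for i in range(1,k) if st[i,4]>25])
E
```

```text
top
-3 3 [(np.int32(349), [608.0, 116.0, 28.0, 156.0]), (np.int32(15427), [444.0, -188.0, 311.0, 700.0])]
3 7 [(np.int32(43), [584.0, 170.0, 26.0, 37.0]), (np.int32(39), [580.0, 2.0, 37.0, 34.0]), (np.int32(149), [568.0, -68.0, 31.0, 107.0]), (np.int32(862), [516.0, -314.0, 118.0, 146.0]), (np.int32(35), [529.0, 172.0, 26.0, 33.0]), (np.int32(27), [520.0, -16.0, 14.0, 31.0]), (np.int32(120), [503.0, -117.0, 45.0, 76.0]), (np.int32(87), [493.0, -9.0, 19.0, 93.0]), (np.int32(57), [490.0, -83.0, 20.0, 45.0])]
7 12 [(np.int32(37), [598.0, 22.0, 14.0, 40.0]), (np.int32(86), [586.0, 173.0, 28.0, 54.0]), (np.int32(111), [571.0, -36.0, 28.0, 82.0]), (np.int32(117), [569.0, -114.0, 29.0, 79.0]), (np.int32(128), [514.0, 174.0, 42.0, 59.0]), (np.int32(67), [516.0, -54.0, 18.0, 56.0]), (np.int32(140), [501.0, -118.0, 42.0, 62.0]), (np.int32(88), [496.0, -28.0, 24.0, 73.0]), (np.int32(35), [492.0, -80.0, 22.0, 28.0])]
12 17 [(np.int32(77), [506.0, -48.0, 13.0, 98.0]), (np.int32(78), [389.0, 76.0, 33.0, 57.0]), (np.int32(29), [359.0, 81.0, 19.0, 22.0]), (np.int32(31), [357.0, 52.0, 22.0, 25.0])]
1
[... 1569 characters left out ...]
 26.0]), (np.int32(103), [538.0, 4.0, 85.0, 11.0]), (np.int32(50), [365.0, -171.0, 35.0, 23.0])]
37 43 [(np.int32(73), [542.0, 98.0, 80.0, 31.0]), (np.int32(28), [363.0, -170.0, 35.0, 15.0]), (np.int32(115), [516.0, -319.0, 24.0, 57.0])]
43 48 [(np.int32(50), [542.0, 99.0, 61.0, 35.0]), (np.int32(44), [612.0, 17.0, 17.0, 41.0]), (np.int32(29), [556.0, 3.0, 46.0, 10.0]), (np.int32(37), [363.0, -167.0, 35.0, 25.0])]
48 56 [(np.int32(222), [544.0, 116.0, 90.0, 41.0]), (np.int32(244), [537.0, 15.0, 90.0, 44.0]), (np.int32(30), [364.0, -167.0, 32.0, 17.0])]
56 75 [(np.int32(142), [363.0, -162.0, 32.0, 36.0]), (np.int32(35), [612.0, -476.0, 12.0, 24.0]), (np.int32(44), [489.0, -498.0, 20.0, 5.0])]
```

View pics/topc.png

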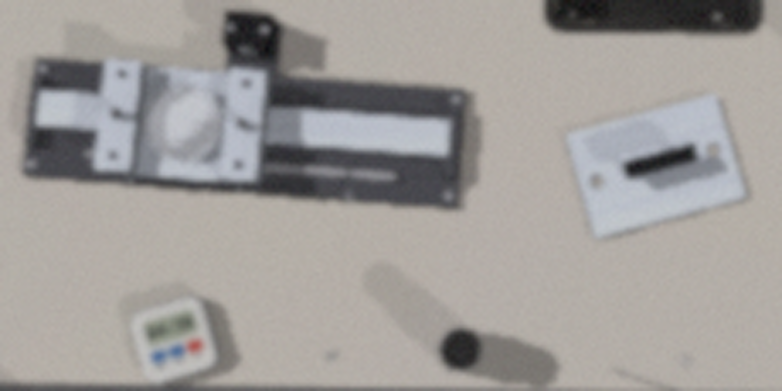

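View pics/sidec.png

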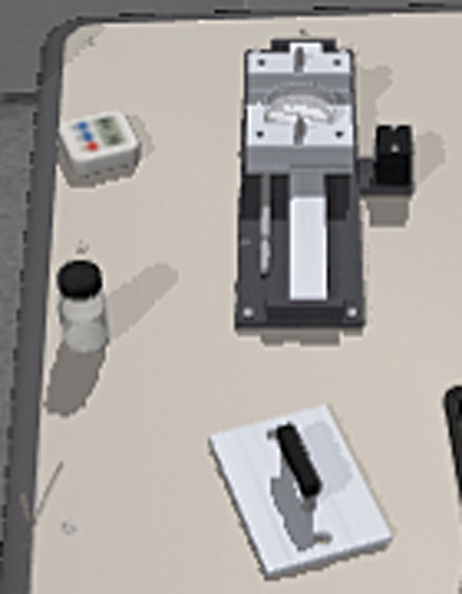

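The crops show both end blocks with their pins, at topc (120,113) and (245,122), the sensor at (250,35), the cover holes at (597,180) and (713,150), and the handle at (660,162). Now a precise measurement.

```bash
cat >> h.py <<'E'
def ax(rc):
    (c,(w,h),a)=rc
    b=cv2.boxPoints(rc); e=b[1]-b[0],b[2]-b[1]
    e=max(e,key=np.linalg.norm); e=e*np.sign(e[1])
    return np.round(c,1),np.round([w,h],1),round(float(np.degrees(np.arctan2(-e[0],e[1]))),2)
def measure(n,img,d):
    C=cloud(n,d);X,Y,Z=C[...,0],C[...,1],C[...,2]
    g=img.max(2).astype(int); out={}
    m=(X>470)&(X<610)&(Y>-30)&(Y<170)&(Z>47)&(Z<58); 
    k,l,st,ce=cv2.connectedComponentsWithStats(m.astype(np.uint8))
    for i in np.argsort(-st[1:,4])[:2]+1: out['block%d'%round(Y[l==i].mean())]=ax(rect(n,l==i,53))
    m=(X>430)&(X<600)&(Y>-400)&(Y<-230)&(g>195)&(Z<12); m=cv2.morphologyEx(m.astype(np.uint8),cv2.MORPH_OPEN,np.ones((3,3)))
    out['cover']=ax(rect(n,m,6))
    m=(X>470)&(X<560)&(Y>-370)&(Y<-260)&(g<60); out['handle']=ax(rect(n,m,40 if n=='top' else 36))
    m=(X>470)&(X<620)&(Y>-200)&(Y<240)&(g<110)&(Z<15)&(Z>2); 
    P=plane(n,np.argwhere(m)[:,::-1],8)[:,:2].astype(np.float32); out['base']=ax(cv2.minAreaRect(P))
    m=(X>585)&(X<640)&(Y>-20)&(Y<60)&(Z>38)&(Z<50)&(g<110); out['sensor']=ax(rect(n,m,45))
    return out
E
python3 - <<'E'
from h import *
for n in('top','side'):
    o=measure(n,cv2.imread(f'pics/{n}0.png'),np.load(f'pics/{n}0.npy'))
    for k,v in o.items(): print(n,k,*v)
E
```

```text
top block21 [538.   21.4] [30.5 89.7] 86.66
top block121 [544.1 120.5] [31.2 90.1] 86.36
top cover [ 501.3 -315.7] [ 53.2 120.4] 15.66
top handle [ 514.6 -311.8] [ 8.  51.2] 14.84
top base [553.7  24.6] [359.6 130.8] -3.56
top sensor [616.3  20.5] [30.8 38.7] 0.77
side block15 [538.5  14.5] [39.2 89.8] 86.52
side block115 [544.6 108.3] [48.2 89.5] 86.56
side cover [ 502.6 -319.7] [167.1 144.7] -0.18
side handle [ 515.3 -317.8] [14.6 65. ] 14.24
side base [554.8  18.2] [362.6 132.3] -3.76
side sensor [616.8  11.5] [48.4 27.7] -5.68
```

Call:
{"fn": "arm_command", "kwargs": {
  "steps": [
    {"az":0.149},
    {"az":0.149},
    {"az":0.149},
    {"az":0.149},
    {"az":0.149},
    {"az":0.149},
    {"az":0.149},
    {"az":0.149}
  ],
  "claw": 0
}}

```text
validation failed for argument at $.st...
```

Call:
{"fn": "arm_command", "kwargs": {
  "steps": [
    {"az":0.149},
    {},
    {"dx":-40,"dy":40},
    {"dx":-40,"dy":40},
    {"dx":-40,"dy":40},
    {"dx":-40,"dy":40},
    {"dx":-40,"dy":40},
    {}
  ]
}}

```text
validation failed for argument at $.st...
```

Call:
{"fn": "arm_command", "kwargs": {
  "steps": [
    {"dx":0,"dy":0,"dz":0,"ax":0,"ay":0,"az":0.149},
    {"dx":0,"dy":0,"dz":0,"ax":0,"ay":0,"az":0.149},
    {"dx":0,"dy":0,"dz":0,"ax":0,"ay":0,"az":0.149},
    {"dx":0,"dy":0,"dz":0,"ax":0,"ay":0,"az":0.149},
    {"dx":0,"dy":0,"dz":0,"ax":0,"ay":0,"az":0.149},
    {"dx":0,"dy":0,"dz":0,"ax":0,"ay":0,"az":0.149},
    {"dx":0,"dy":0,"dz":0,"ax":0,"ay":0,"az":0.149},
    {"dx":0,"dy":0,"dz":0,"ax":0,"ay":0,"az":0.149}
  ],
  "claw": 0
}}

```text
time: 0.9
tcp_pos: [178.5, 598.7, 303.4]
orientation: [[-0.083, 0.997, -0.0], [0.997, 0.083, -0.001], [-0.001, -0.0, -1.0]]
contact_force: [-0.1, 0.0, 0.1]
width: -0.001
grasp_force: 0.0
```

Call:
{"fn": "arm_command", "kwargs": {
  "steps": [
    {"dx":0,"dy":0,"dz":0,"ax":0,"ay":0,"az":0.144},
    {"dx":-34,"dy":33,"dz":0,"ax":0,"ay":0,"az":0},
    {"dx":-34,"dy":33,"dz":0,"ax":0,"ay":0,"az":0},
    {"dx":-34,"dy":33,"dz":0,"ax":0,"ay":0,"az":0},
    {"dx":-34,"dy":33,"dz":0,"ax":0,"ay":0,"az":0},
    {"dx":-34,"dy":33,"dz":0,"ax":0,"ay":0,"az":0},
    {"dx":-34,"dy":33,"dz":0,"ax":0,"ay":0,"az":0},
    {"dx":-34,"dy":33,"dz":0,"ax":0,"ay":0,"az":0}
  ]
}}

```text
time: 1.7
tcp_pos: [397.0, 346.9, 303.8]
orientation: [[0.055, 0.998, -0.0], [0.998, -0.055, -0.0], [-0.0, -0.0, -1.0]]
contact_force: [0.7, 1.1, 0.2]
width: 0.001
grasp_force: 0.0
```

Call:
{"fn": "arm_command", "kwargs": {
  "steps": [
    {"dx":-34,"dy":33,"dz":0,"ax":0,"ay":0,"az":0},
    {"dx":-34,"dy":33,"dz":0,"ax":0,"ay":0,"az":0},
    {"dx":-34,"dy":33,"dz":0,"ax":0,"ay":0,"az":0},
    {"dx":-34,"dy":33,"dz":0,"ax":0,"ay":0,"az":0},
    {"dx":-30,"dy":31,"dz":0,"ax":0,"ay":0,"az":0},
    {"dx":0,"dy":0,"dz":30,"ax":0,"ay":0,"az":0},
    {"dx":0,"dy":0,"dz":0,"ax":0,"ay":0,"az":0},
    {"dx":0,"dy":0,"dz":0,"ax":0,"ay":0,"az":0}
  ]
}}

```text
time: 2.5
tcp_pos: [549.0, 173.9, 273.4]
orientation: [[0.055, 0.998, -0.002], [0.998, -0.055, -0.001], [-0.001, -0.002, -1.0]]
contact_force: [-0.3, 0.9, -0.1]
width: 0.004
grasp_force: 0.0
```

Call:
{"fn": "arm_command", "kwargs": {
  "steps": [
    {"dx":0,"dy":0,"dz":33,"ax":0,"ay":0,"az":0},
    {"dx":0,"dy":0,"dz":33,"ax":0,"ay":0,"az":0},
    {"dx":0,"dy":0,"dz":33,"ax":0,"ay":0,"az":0},
    {"dx":0,"dy":0,"dz":33,"ax":0,"ay":0,"az":0},
    {"dx":0,"dy":-3,"dz":31,"ax":0,"ay":0,"az":0.006},
    {"dx":-8,"dy":0,"dz":0,"ax":0,"ay":0,"az":0},
    {"dx":-8,"dy":0,"dz":0,"ax":0,"ay":0,"az":0},
    {"dx":0,"dy":0,"dz":0,"ax":0,"ay":0,"az":0}
  ]
}}

```text
time: 3.3
tcp_pos: [546.8, 157.7, 113.0]
orientation: [[0.061, 0.998, 0.002], [0.998, -0.061, 0.001], [0.001, 0.002, -1.0]]
contact_force: [0.5, -0.5, 0.6]
width: 0.002
grasp_force: 0.0
```

Call:
{"fn": "arm_command", "kwargs": {
  "steps": [
    {"dx":-3,"dy":0,"dz":0,"ax":0,"ay":0,"az":0},
    {"dx":-3,"dy":0,"dz":0,"ax":0,"ay":0,"az":0},
    {"dx":-3,"dy":0,"dz":0,"ax":0,"ay":0,"az":0},
    {"dx":-3,"dy":0,"dz":0,"ax":0,"ay":0,"az":0},
    {"dx":-3,"dy":0,"dz":0,"ax":0,"ay":0,"az":0},
    {"dx":-3,"dy":0,"dz":0,"ax":0,"ay":0,"az":0},
    {"dx":-3,"dy":0,"dz":0,"ax":0,"ay":0,"az":0},
    {"dx":0,"dy":0,"dz":0,"ax":0,"ay":0,"az":0}
  ]
}}

```text
time: 4.1
tcp_pos: [544.7, 137.1, 111.2]
orientation: [[0.061, 0.998, 0.0], [0.998, -0.061, 0.0], [0.0, 0.0, -1.0]]
contact_force: [0.9, 0.8, -0.6]
width: -0.003
grasp_force: 0.0
```

Run:
```python
from h import *
p,d=imaging.get_image('side');p=p[:,:,::-1];cv2.imwrite('pics/side1.png',p)
cv2.imwrite('pics/side1c.png',cv2.resize(p[90:250,230:400],None,fx=3.5,fy=3.5,interpolation=cv2.INTER_CUBIC))
o=measure('side',p,d)
for k in o: 
  if 'block' in k: print(k,o[k])
print(sense()['contact_force'])
```

```text
block5 (array([538. ,   3.4]), array([43.1, 89.6]), 87.67)
block105 (array([544.6, 106. ]), array([52.8, 89.2]), 86.56)
[ 0.78731828 -0.2360255  -0.07567457]
```

View pics/side1c.png

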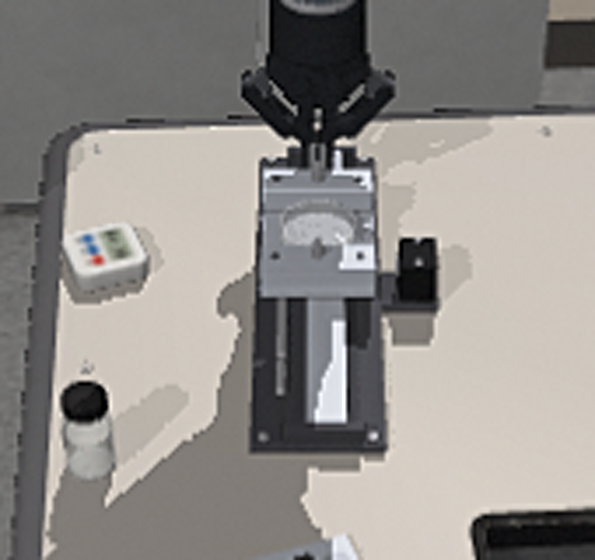

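The picture shows the fingers behind the carrier, and its front edge has moved down about 3 px. So contact came as predicted, with the carrier about 36 mm short of home.

Call:
{"fn": "arm_command", "kwargs": {
  "steps": [
    {"dx":-4,"dy":0,"dz":0,"ax":0,"ay":0,"az":0},
    {"dx":-4,"dy":0,"dz":0,"ax":0,"ay":0,"az":0},
    {"dx":-4,"dy":0,"dz":0,"ax":0,"ay":0,"az":0},
    {"dx":-4,"dy":0,"dz":0,"ax":0,"ay":0,"az":0},
    {"dx":-4,"dy":0,"dz":0,"ax":0,"ay":0,"az":0},
    {"dx":-4,"dy":0,"dz":0,"ax":0,"ay":0,"az":0},
    {"dx":-4,"dy":0,"dz":0,"ax":0,"ay":0,"az":0},
    {"dx":-2,"dy":0,"dz":0,"ax":0,"ay":0,"az":0}
  ]
}}

```text
time: 4.95
tcp_pos: [542.8, 107.4, 111.0]
orientation: [[0.061, 0.998, 0.0], [0.998, -0.061, 0.001], [0.001, 0.0, -1.0]]
contact_force: [-0.7, 7.6, 1.6]
width: 0.004
grasp_force: 3.6
```

Call:
{"fn": "arm_command", "kwargs": {
  "steps": [
    {"dx":-0.4,"dy":0,"dz":0,"ax":0,"ay":0,"az":0},
    {"dx":-0.4,"dy":0,"dz":0,"ax":0,"ay":0,"az":0},
    {"dx":-0.4,"dy":0,"dz":0,"ax":0,"ay":0,"az":0},
    {"dx":-0.4,"dy":0,"dz":0,"ax":0,"ay":0,"az":0},
    {"dx":-0.4,"dy":0,"dz":0,"ax":0,"ay":0,"az":0},
    {"dx":0,"dy":0,"dz":0,"ax":0,"ay":0,"az":0},
    {"dx":0,"dy":0,"dz":0,"ax":0,"ay":0,"az":0},
    {"dx":0,"dy":0,"dz":0,"ax":0,"ay":0,"az":0}
  ]
}}

```text
time: 5.75
tcp_pos: [542.6, 104.9, 110.8]
orientation: [[0.061, 0.998, -0.0], [0.998, -0.061, -0.0], [-0.0, -0.0, -1.0]]
contact_force: [0.2, 0.9, 0.8]
width: -0.001
grasp_force: 0.3
```

Call:
{"fn": "arm_command", "kwargs": {
  "steps": [
    {"dx":-0.4,"dy":0,"dz":0,"ax":0,"ay":0,"az":0},
    {"dx":-0.4,"dy":0,"dz":0,"ax":0,"ay":0,"az":0},
    {"dx":-0.4,"dy":0,"dz":0,"ax":0,"ay":0,"az":0},
    {"dx":-0.4,"dy":0,"dz":0,"ax":0,"ay":0,"az":0},
    {"dx":0,"dy":0,"dz":0,"ax":0,"ay":0,"az":0},
    {"dx":0,"dy":0,"dz":0,"ax":0,"ay":0,"az":0},
    {"dx":0,"dy":0,"dz":0,"ax":0,"ay":0,"az":0},
    {"dx":0,"dy":0,"dz":0,"ax":0,"ay":0,"az":0}
  ]
}}

```text
time: 6.55
tcp_pos: [542.4, 103.5, 110.9]
orientation: [[0.061, 0.998, -0.0], [0.998, -0.061, -0.0], [-0.0, -0.0, -1.0]]
contact_force: [-1.1, -0.1, 0.0]
width: -0.001
grasp_force: 0.0
```

Run:
```python
from h import *
for n in('side','top'):
  p,d=imaging.get_image(n);p=p[:,:,::-1];cv2.imwrite(f'pics/{n}2.png',p)
  C=cloud(n,d);X,Y,Z=C[...,0],C[...,1],C[...,2]
  for zl,zh,nm in((47,58,'blk'),):
    m=(X>470)&(X<610)&(Y>-80)&(Y<120)&(Z>zl)&(Z<zh)
    k,l,st,ce=cv2.connectedComponentsWithStats(m.astype(np.uint8))
    for i in range(1,k):
      if st[i,4]>40: print(n,ax(rect(n,l==i,53)))
print(sense()['contact_force'])
```

```text
side (array([542.3,  70.7]), array([55.5, 87.7]), 86.56)
side (array([535.6, -27.1]), array([45.4, 88.6]), 84.92)
top (array([541.6,  76.8]), array([32.3, 90.2]), 87.23)
top (array([535.2, -23.4]), array([30.4, 90.1]), 86.57)
[0.15290105 0.14515665 0.18026084]
```

Call:
{"fn": "arm_command", "kwargs": {
  "steps": [
    {"dx":-0.4,"dy":0,"dz":0,"ax":0,"ay":0,"az":0},
    {"dx":-0.4,"dy":0,"dz":0,"ax":0,"ay":0,"az":0},
    {"dx":-0.4,"dy":0,"dz":0,"ax":0,"ay":0,"az":0},
    {"dx":0,"dy":0,"dz":0,"ax":0,"ay":0,"az":0},
    {"dx":0,"dy":0,"dz":0,"ax":0,"ay":0,"az":0},
    {"dx":0,"dy":0,"dz":0,"ax":0,"ay":0,"az":0},
    {"dx":0,"dy":0,"dz":0,"ax":0,"ay":0,"az":0},
    {"dx":0,"dy":0,"dz":0,"ax":0,"ay":0,"az":0}
  ]
}}

```text
time: 7.45
tcp_pos: [542.4, 102.5, 110.9]
orientation: [[0.061, 0.998, -0.0], [0.998, -0.061, 0.0], [0.0, -0.0, -1.0]]
contact_force: [-0.2, 1.4, -0.0]
width: 0.002
grasp_force: 0.7
```

Call:
{"fn": "arm_command", "kwargs": {
  "steps": [
    {"dx":-0.4,"dy":0,"dz":0,"ax":0,"ay":0,"az":0},
    {"dx":-0.4,"dy":0,"dz":0,"ax":0,"ay":0,"az":0},
    {"dx":0,"dy":0,"dz":0,"ax":0,"ay":0,"az":0},
    {"dx":0,"dy":0,"dz":0,"ax":0,"ay":0,"az":0},
    {"dx":0,"dy":0,"dz":0,"ax":0,"ay":0,"az":0},
    {"dx":0,"dy":0,"dz":0,"ax":0,"ay":0,"az":0},
    {"dx":0,"dy":0,"dz":0,"ax":0,"ay":0,"az":0},
    {"dx":0,"dy":0,"dz":0,"ax":0,"ay":0,"az":0}
  ]
}}

```text
time: 8.25
tcp_pos: [542.4, 102.1, 110.9]
orientation: [[0.061, 0.998, 0.0], [0.998, -0.061, 0.001], [0.001, 0.0, -1.0]]
contact_force: [-0.3, 6.5, -0.1]
width: 0.002
grasp_force: 2.8
```

Call:
{"fn": "arm_command", "kwargs": {
  "steps": [
    {"dx":5,"dy":0,"dz":0,"ax":0,"ay":0,"az":0},
    {"dx":15,"dy":0,"dz":0,"ax":0,"ay":0,"az":0},
    {"dx":20,"dy":0,"dz":-30,"ax":0,"ay":0,"az":0},
    {"dx":20,"dy":-20,"dz":-30,"ax":0,"ay":0,"az":0},
    {"dx":10,"dy":-30,"dz":-35,"ax":0,"ay":0,"az":0},
    {"dx":0,"dy":-30,"dz":-35,"ax":0,"ay":0,"az":0},
    {"dx":0,"dy":-30,"dz":-30,"ax":0,"ay":0,"az":0},
    {"dx":0,"dy":0,"dz":0,"ax":0,"ay":0,"az":0}
  ],
  "claw": 50
}}

```text
time: 9.05
tcp_pos: [435.3, 179.4, 274.5]
orientation: [[0.059, 0.998, 0.004], [0.998, -0.059, 0.002], [0.002, 0.004, -1.0]]
contact_force: [1.1, -0.1, -0.6]
width: 0.588
grasp_force: 0.0
```

Run:
```python
from h import *
A=[]
for i in range(4):
  p,d=imaging.get_image('top');p=p[:,:,::-1]
  C=cloud('top',d);X,Y,Z=C[...,0],C[...,1],C[...,2]
  m=(X>470)&(X<600)&(Y>-80)&(Y<120)&(Z>47)&(Z<58)
  k,l,st,ce=cv2.connectedComponentsWithStats(m.astype(np.uint8))
  b=[rect('top',l==i,53) for i in range(1,k) if st[i,4]>100]
  o=measure('top',p,d); s=np.array(o['sensor'][0]);
  y=np.array([.061,.998]);x=np.array([.998,-.061])
  c=np.mean([q[0] for q in b],0)
  A.append(np.r_[c,s@y-c@y,s@x-c@x,o['base'][0]@y-c@y,o['base'][1]])
  H=o['handle']
  # lateral: holes in cover (dark spots)
print(np.round(A,1),[ (np.round(q[0],1),np.round(q[1],1)) for q in b],H)
cv2.imwrite('pics/top3.png',p)
cv2.imwrite('pics/top3c.png',cv2.resize(p[150:265,190:420],None,fx=3.4,fy=3.4,interpolation=cv2.INTER_CUBIC))
```

```text
[[ 5.383e+02  2.600e+01 -7.000e-01  7.820e+01 -6.000e-01  3.567e+02
   1.303e+02]
 [ 5.381e+02  2.590e+01 -8.000e-01  7.840e+01 -8.000e-01  3.572e+02
   1.303e+02]
 [ 5.382e+02  2.590e+01 -7.000e-01  7.830e+01 -1.000e-01  3.591e+02
   1.275e+02]
 [ 5.382e+02  2.590e+01 -8.000e-01  7.830e+01 -4.000e-01  3.572e+02
   1.303e+02]] [(array([541.2,  75.5]), array([31.2, 90.5])), (array([535.2, -23.6]), array([30.3, 90.1]))] (array([ 513.9, -310.6]), array([ 7.9, 48.6]), 17.51)
```

View pics/top3c.png

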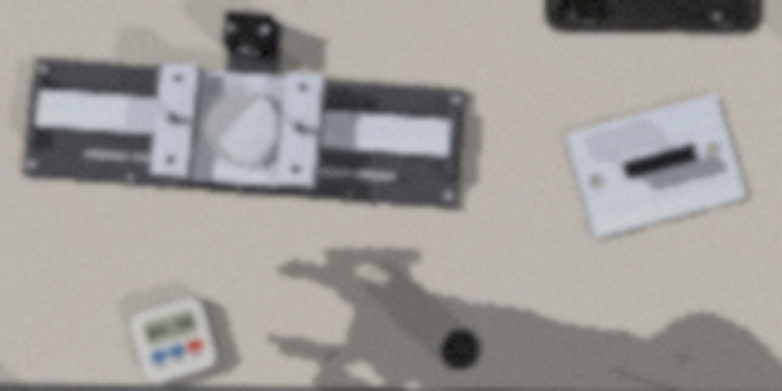

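The carrier sits between the station lines, within 0.8 mm of sensor centre, so it is home. The cover corners are at topc (567,130), (716,95), (748,200) and (596,239), and the holes are unchanged.

Run:
```python
from h import *
f=lambda q:(np.array(q,float)+.5)/3.4-.5+[190,150]
c=plane('top',f([(567,130),(716,95),(748,200),(596,239)]),6)[:,:2]
h=plane('top',f([(597,180),(713,150)]),6)[:,:2]
print(c.mean(0),h.mean(0),np.linalg.norm(h[0]-h[1]),np.degrees(np.arctan2(-(h[0]-h[1])[0],(h[0]-h[1])[1])))
e=c[0]-c[1]+c[3]-c[2];print(np.degrees(np.arctan2(-e[0],e[1])))
p=cv2.imread('pics/top0.png');C=cloud('top',np.load('pics/top0.npy'))
g=p.min(2).astype(int)
m=((C[...,0]>430)&(C[...,0]<600)&(C[...,1]>-400)&(C[...,1]<-230)&(C[...,2]>3)).astype(np.uint8)
print('depth',ax(rect('top',m,6)))
print(plane('top',f([(660,162)]),40))
# two-view handle
a,s=cv2.imread('pics/side0.png'),None
```

```text
[ 515.31687859 -313.52350366] [ 515.90753417 -312.09519813] 99.50592705883233 15.302424398399248
14.607275437129875
depth (array([ 516.8, -312.9]), array([ 94.1, 134.6]), 17.59)
[[ 513.8457183  -311.51530339   40.        ]]
```

Call:
{"fn": "arm_command", "kwargs": {
  "steps": [
    {"dx":0,"dy":0,"dz":0,"ax":0,"ay":0,"az":-0.107},
    {"dx":0,"dy":0,"dz":0,"ax":0,"ay":0,"az":-0.107},
    {"dx":0,"dy":0,"dz":0,"ax":0,"ay":0,"az":-0.107},
    {"dx":-41,"dy":-4,"dz":0,"ax":0,"ay":0,"az":0},
    {"dx":-41,"dy":-4,"dz":0,"ax":0,"ay":0,"az":0},
    {"dx":-41,"dy":-4,"dz":0,"ax":0,"ay":0,"az":0},
    {"dx":-41,"dy":-4,"dz":0,"ax":0,"ay":0,"az":0},
    {"dx":-41,"dy":-4,"dz":0,"ax":0,"ay":0,"az":0}
  ]
}}

```text
time: 10.05
tcp_pos: [470.7, -27.1, 269.5]
orientation: [[-0.257, 0.967, -0.002], [0.967, 0.257, 0.0], [0.001, -0.002, -1.0]]
contact_force: [0.1, 0.6, -0.1]
width: 0.584
grasp_force: 0.0
```

Call:
{"fn": "arm_command", "kwargs": {
  "steps": [
    {"dx":-41,"dy":-4,"dz":0,"ax":0,"ay":0,"az":0},
    {"dx":-41,"dy":-4,"dz":0,"ax":0,"ay":0,"az":0},
    {"dx":-41,"dy":-4,"dz":0,"ax":0,"ay":0,"az":0},
    {"dx":-41,"dy":-4,"dz":0,"ax":0,"ay":0,"az":0},
    {"dx":-41,"dy":-4,"dz":0,"ax":0,"ay":0,"az":0},
    {"dx":-41,"dy":-4,"dz":0,"ax":0,"ay":0,"az":0},
    {"dx":-41,"dy":-4,"dz":0,"ax":0,"ay":0,"az":0},
    {"dx":0,"dy":0,"dz":30,"ax":0,"ay":0,"az":0}
  ]
}}

```text
time: 10.85
tcp_pos: [519.6, -315.9, 242.0]
orientation: [[-0.254, 0.967, 0.005], [0.967, 0.254, -0.005], [-0.006, 0.004, -1.0]]
contact_force: [0.9, -0.6, -0.4]
width: 0.586
grasp_force: 0.0
```

Call:
{"fn": "arm_command", "kwargs": {
  "steps": [
    {"dx":0,"dy":0,"dz":20,"ax":0,"ay":0,"az":0},
    {"dx":0,"dy":0,"dz":20,"ax":0,"ay":0,"az":0},
    {"dx":0,"dy":0,"dz":10,"ax":0,"ay":0,"az":0},
    {"dx":0,"dy":0,"dz":0,"ax":0,"ay":0,"az":0},
    {"dx":0,"dy":0,"dz":0,"ax":0,"ay":0,"az":0},
    {"dx":0,"dy":0,"dz":0,"ax":0,"ay":0,"az":0},
    {"dx":0,"dy":0,"dz":0,"ax":0,"ay":0,"az":0},
    {"dx":0,"dy":0,"dz":0,"ax":0,"ay":0,"az":0}
  ]
}}

```text
time: 11.65
tcp_pos: [517.3, -309.8, 191.7]
orientation: [[-0.257, 0.966, 0.001], [0.966, 0.257, -0.001], [-0.001, 0.001, -1.0]]
contact_force: [0.3, 0.0, -0.3]
width: 0.582
grasp_force: 0.0
```

Call:
{"fn": "arm_command", "kwargs": {
  "steps": [
    {"dx":-2,"dy":-2.7,"dz":20,"ax":0,"ay":0,"az":0},
    {"dx":0,"dy":0,"dz":20,"ax":0,"ay":0,"az":0},
    {"dx":0,"dy":0,"dz":20,"ax":0,"ay":0,"az":0},
    {"dx":0,"dy":0,"dz":20,"ax":0,"ay":0,"az":0},
    {"dx":0,"dy":0,"dz":15,"ax":0,"ay":0,"az":0},
    {"dx":0,"dy":0,"dz":8,"ax":0,"ay":0,"az":0},
    {"dx":0,"dy":0,"dz":0,"ax":0,"ay":0,"az":0},
    {"dx":0,"dy":0,"dz":0,"ax":0,"ay":0,"az":0}
  ]
}}

```text
time: 12.45
tcp_pos: [515.2, -312.5, 88.4]
orientation: [[-0.257, 0.966, 0.0], [0.966, 0.257, -0.0], [-0.0, 0.0, -1.0]]
contact_force: [-0.4, -1.2, -0.6]
width: 0.586
grasp_force: 0.0
```

Call:
{"fn": "arm_command", "kwargs": {
  "steps": [
    {"dx":0,"dy":0,"dz":0,"ax":0,"ay":0,"az":0},
    {"dx":0,"dy":0,"dz":0,"ax":0,"ay":0,"az":0},
    {"dx":0,"dy":0,"dz":0,"ax":0,"ay":0,"az":0},
    {"dx":0,"dy":0,"dz":0,"ax":0,"ay":0,"az":0},
    {"dx":0,"dy":0,"dz":0,"ax":0,"ay":0,"az":0},
    {"dx":0,"dy":0,"dz":0,"ax":0,"ay":0,"az":0},
    {"dx":0,"dy":0,"dz":0,"ax":0,"ay":0,"az":0},
    {"dx":0,"dy":0,"dz":0,"ax":0,"ay":0,"az":0}
  ],
  "claw": 0
}}

```text
time: 13.25
tcp_pos: [515.3, -312.5, 88.8]
orientation: [[-0.257, 0.966, 0.001], [0.966, 0.257, -0.001], [-0.001, 0.001, -1.0]]
contact_force: [-1.6, 0.3, 6.3]
width: 0.152
grasp_force: 60.3
```

Call:
{"fn": "arm_command", "kwargs": {
  "steps": [
    {"dx":0,"dy":0,"dz":-10,"ax":0,"ay":0,"az":0},
    {"dx":0,"dy":0,"dz":-20,"ax":0,"ay":0,"az":0},
    {"dx":0,"dy":0,"dz":-25,"ax":0,"ay":0,"az":0},
    {"dx":0,"dy":0,"dz":-25,"ax":0,"ay":0,"az":0},
    {"dx":0,"dy":0,"dz":-20,"ax":0,"ay":0,"az":0},
    {"dx":0,"dy":0,"dz":-10,"ax":0,"ay":0,"az":0.107},
    {"dx":0,"dy":0,"dz":0,"ax":0,"ay":0,"az":0.107},
    {"dx":0,"dy":0,"dz":0,"ax":0,"ay":0,"az":0.107}
  ]
}}

```text
time: 14.05
tcp_pos: [514.8, -312.2, 198.9]
orientation: [[0.065, 0.998, 0.001], [0.998, -0.065, -0.0], [-0.0, 0.001, -1.0]]
contact_force: [-0.6, 0.2, -1.3]
width: 0.152
grasp_force: 59.3
```

Call:
{"fn": "arm_command", "kwargs": {
  "steps": [
    {"dx":10,"dy":0,"dz":0,"ax":0,"ay":0,"az":0},
    {"dx":20,"dy":0,"dz":0,"ax":0,"ay":0,"az":0},
    {"dx":30,"dy":0,"dz":0,"ax":0,"ay":0,"az":0},
    {"dx":30,"dy":0,"dz":0,"ax":0,"ay":0,"az":0},
    {"dx":30,"dy":2,"dz":0,"ax":0,"ay":0,"az":0},
    {"dx":20,"dy":0,"dz":0,"ax":0,"ay":0,"az":0},
    {"dx":10,"dy":0,"dz":0,"ax":0,"ay":0,"az":0},
    {"dx":0,"dy":0,"dz":0,"ax":0,"ay":0,"az":0}
  ]
}}

```text
time: 14.85
tcp_pos: [525.9, -161.4, 198.0]
orientation: [[0.057, 0.998, -0.0], [0.998, -0.057, 0.0], [0.0, -0.0, -1.0]]
contact_force: [-1.2, -0.8, -1.6]
width: 0.148
grasp_force: 59.2
```

Run:
```python
from h import *
s=sense();print(s['tcp_pos'],np.round(s['orientation'],4).tolist(),s['contact_force'],s['width'])
for n in('top','side'):
  p,d=imaging.get_image(n);p=p[:,:,::-1];np.save(f'pics/{n}4.npy',d);cv2.imwrite(f'pics/{n}4.png',p)
t=cv2.imread('pics/top4.png')[130:245,240:390];s=cv2.imread('pics/side4.png')[100:280,260:400]
R=lambda a,w,h:cv2.resize(a,(w,h),interpolation=cv2.INTER_CUBIC)
cv2.imwrite('pics/m4.png',np.hstack([R(t,480,368),np.zeros((368,4,3),np.uint8),R(s,286,368)]))
```

```text
[ 525.86274928 -161.40481191  197.98929579] [[0.0575, 0.9983, -0.0003], [0.9983, -0.0575, 0.0002], [0.0002, -0.0003, -1.0]] [-1.15321955 -0.76630451 -1.61319603] 0.14816013682115747
```

View pics/m4.png

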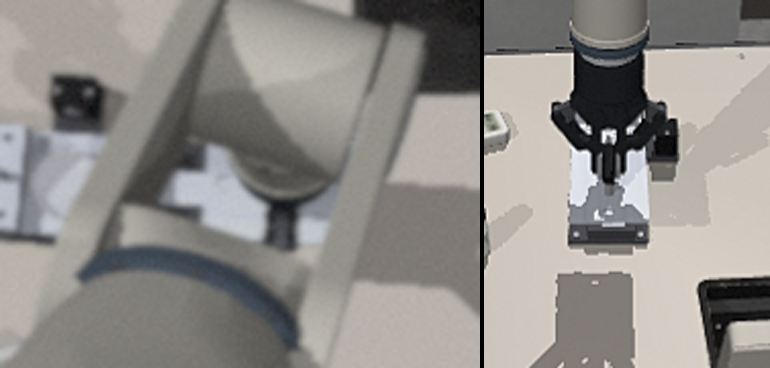

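The top view is blocked by the arm. The side view shows the plate level in the grip, with its near edge visible at about (569–648,228).

Run:
```python
from h import *
C=cloud('side',np.load('pics/side4.npy'));X,Y,Z=C[...,0],C[...,1],C[...,2]
m=(X>440)&(X<610)&(Y>-290)&(Y<-60)&(abs(Z-115)<4)
k,l,st,ce=cv2.connectedComponentsWithStats(m.astype(np.uint8));m=l==1+np.argmax(st[1:,4])
A=np.c_[X[m],Y[m],np.ones(m.sum())];q,*_=np.linalg.lstsq(A,Z[m],rcond=None);print('tilt/z',q[:2],q@[525,-180,1],m.sum())
vv,uu=np.where(m)
L=[];Rr=[];N=[]
for v in np.unique(vv):
    u=uu[vv==v]; L.append((u.min()-.5,v));Rr.append((u.max()+.5,v))
for u in np.unique(uu): N.append((u,vv[uu==u].max()+.5))
z=q@[525,-180,1]
for nm,e in(('L',L),('R',Rr)):
    P=plane('side',e,115)[:,:2]; P=P[P[:,1]<-130]
    f=np.polyfit(P[:,1],P[:,0],1);g=np.median(abs(P[:,0]-np.polyval(f,P[:,1])));k=abs(P[:,0]-np.polyval(f,P[:,1]))<3*g+.5
    f=np.polyfit(P[k,1],P[k,0],1);print(nm,'slope',f[0],'x at -161.4:',np.polyval(f,-161.4),k.sum())
P=plane('side',N[3:-3],115)[:,:2];f=np.polyfit(P[:,0],P[:,1],1);print('near slope',f[0],'y at 522:',np.polyval(f,522),np.std(P[:,1]-np.polyval(f,P[:,0])))
```

```text
tilt/z [0.00066741 0.00242876] 115.16925823358397 1069
L slope 0.037451678713539056 x at -161.4: 481.6060307324654 29
R slope 0.055515682426259254 x at -161.4: 572.5025051391673 29
near slope -0.06778373198129659 y at 522: -234.27949958349438 1.7981016310127098
```

Run:
```python
from h import *
def near(d,xr,yr,zt,zs,xc):
    C=cloud('side',d);X,Y,Z=C[...,0],C[...,1],C[...,2]
    for zmin in zs:
        m=(X>xr[0])&(X<xr[1])&(Y>yr[0])&(Y<yr[1])&(Z>zmin)&(Z<zt+6)
        vv,uu=np.where(m); us=[u for u in np.unique(uu) if (uu==u).sum()>4][4:-4]
        N=[(u,vv[uu==u].max()+.5) for u in us]
        P=plane('side',N,zmin)[:,:2];f=np.polyfit(P[:,0],P[:,1],1);print(zmin,'near y',round(np.polyval(f,xc),1),'slope',round(f[0],3),'sd',round(np.std(P[:,1]-np.polyval(f,P[:,0])),2))
print('plate');near(np.load('pics/side4.npy'),(470,590),(-260,-170),115,(107,109.2,111,113,114),522)
print('carrier0');near(np.load('pics/side0.npy'),(490,590),(-8,30),53,(30,35,40,45,50,52),537)
```

```text
plate
107 near y -228.9 slope -0.047 sd 0.77
109.2 near y -230.1 slope -0.062 sd 1.61
111 near y -230.0 slope -0.06 sd 1.78
113 near y -230.2 slope -0.056 sd 1.85
114 near y -229.1 slope -0.03 sd 3.03
carrier0
30 near y 4.4 slope -0.052 sd 2.33
35 near y 3.4 slope -0.055 sd 2.34
40 near y 4.3 slope -0.029 sd 2.19
45 near y 4.2 slope -0.041 sd 2.37
50 near y 3.8 slope -0.039 sd 2.32
52 near y 3.6 slope 0.06 sd 2.59
```

Call:
{"fn": "arm_command", "kwargs": {
  "steps": [
    {"dx":15,"dy":0,"dz":0,"ax":0,"ay":0,"az":0},
    {"dx":30,"dy":0,"dz":0,"ax":0,"ay":0,"az":0},
    {"dx":35,"dy":1,"dz":0,"ax":0,"ay":0,"az":0},
    {"dx":35,"dy":0,"dz":0,"ax":0,"ay":0,"az":0},
    {"dx":35,"dy":0,"dz":0,"ax":0,"ay":0,"az":0},
    {"dx":25,"dy":0,"dz":0,"ax":0,"ay":0,"az":0},
    {"dx":13.7,"dy":0,"dz":0,"ax":0,"ay":0,"az":0},
    {"dx":0,"dy":0,"dz":0,"ax":0,"ay":0,"az":0.003}
  ]
}}

```text
time: 15.75
tcp_pos: [538.6, 26.7, 197.9]
orientation: [[0.062, 0.998, 0.0], [0.998, -0.062, 0.0], [0.0, 0.0, -1.0]]
contact_force: [0.1, 0.4, -1.5]
width: 0.149
grasp_force: 59.2
```

Call:
{"fn": "arm_command", "kwargs": {
  "steps": [
    {"dx":0,"dy":0,"dz":8,"ax":0,"ay":0,"az":0},
    {"dx":0,"dy":0,"dz":8,"ax":0,"ay":0,"az":0},
    {"dx":0,"dy":0,"dz":6,"ax":0,"ay":0,"az":0},
    {"dx":0,"dy":0,"dz":4,"ax":0,"ay":0,"az":0},
    {"dx":0,"dy":0,"dz":0,"ax":0,"ay":0,"az":0},
    {"dx":0,"dy":0,"dz":0,"ax":0,"ay":0,"az":0},
    {"dx":0,"dy":0,"dz":0,"ax":0,"ay":0,"az":0},
    {"dx":0,"dy":0,"dz":0,"ax":0,"ay":0,"az":0}
  ]
}}

```text
time: 16.55
tcp_pos: [538.7, 25.6, 172.2]
orientation: [[0.064, 0.998, 0.001], [0.998, -0.064, 0.0], [0.0, 0.001, -1.0]]
contact_force: [0.0, -0.3, -1.5]
width: 0.15
grasp_force: 59.2
```

```bash
cat >> h.py <<'E'
def rel(fn):
    p,d=imaging.get_image('side');cv2.imwrite(fn,cv2.resize(p[110:230,270:370,::-1],None,fx=4.8,fy=4.8,interpolation=cv2.INTER_CUBIC))
    C=cloud('side',d);X,Y,Z=C[...,0],C[...,1],C[...,2]
    for nm,zl,zh,zp in(('plate',82.5,95,83.4),('face',28,50,None)):
        m=(X>470)&(X<605)&(Y>-70)&(Y<(10 if nm=='plate' else -20))&(Z>zl)&(Z<zh)
        if nm=='plate':
            vv,uu=np.where(m);us=[u for u in np.unique(uu) if (uu==u).sum()>3][3:-3]
            P=plane('side',[(u,vv[uu==u].max()+.5) for u in us],zp)[:,:2]; f=np.polyfit(P[:,0],P[:,1],1);print('plate near y@534',np.polyval(f,534),f[0])
            e=[];
            for v in np.unique(vv):
                u=uu[vv==v]; 
                if u.size>25:e.append(plane('side',[(u.min()-.5,v),(u.max()+.5,v)],89.4))
            e=np.array(e);print('plate mid x, width, y',np.median(e[:,:,0].mean(1)),np.median(e[:,1,0]-e[:,0,0]),e[:,:,1].mean())
        else:
            f=np.linalg.lstsq(np.c_[X[m],Z[m],np.ones(m.sum())],Y[m],rcond=None)[0];print('face y@534',f@[534,40,1],f[:2],m.sum())
            vv,uu=np.where(m);e=[]
            for v in np.unique(vv):
                u=uu[vv==v]
                if u.size>25:e.append((X[v,u.min()],X[v,u.max()]))
            e=np.array(e);print('face mid x,width',np.median(e.mean(1)),np.median(e[:,1]-e[:,0]))
E
python3 -c "
from h import *
rel('pics/s5.png')"
```

```text
plate near y@534 -43.02237607476406 -0.05759079106460884
plate mid x, width, y 537.047398971789 90.91238588736996 -20.490846048749763
face y@534 -40.492849546070275 [-0.0568843   0.11639839] 221
face mid x,width 535.0869542419634 87.66051222356387
```

View pics/s5.png

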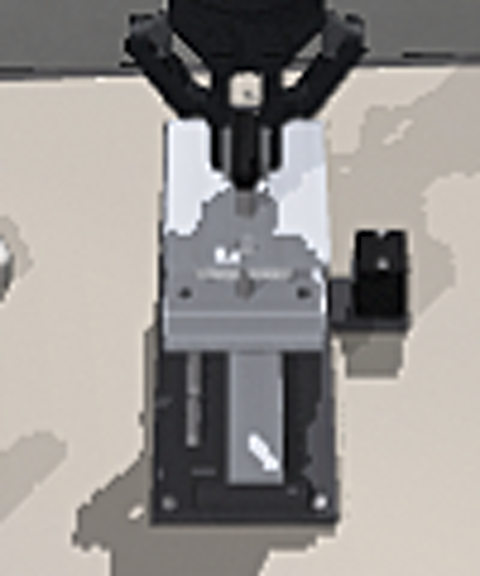

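The view shows the plate hovering above the carrier, with its near edge at row 270 and the pin at (245,287) in line with the hole at (244,245). The plate sits about 1.5 mm too far toward -y. I'll correct that and lower.

Call:
{"fn": "arm_command", "kwargs": {
  "steps": [
    {"dx":1.4,"dy":-0.6,"dz":0,"ax":0,"ay":0,"az":-0.002},
    {"dx":0,"dy":0,"dz":3,"ax":0,"ay":0,"az":0},
    {"dx":0,"dy":0,"dz":3,"ax":0,"ay":0,"az":0},
    {"dx":0,"dy":0,"dz":3,"ax":0,"ay":0,"az":0},
    {"dx":0,"dy":0,"dz":2,"ax":0,"ay":0,"az":0},
    {"dx":0,"dy":0,"dz":2,"ax":0,"ay":0,"az":0},
    {"dx":0,"dy":0,"dz":1,"ax":0,"ay":0,"az":0},
    {"dx":0,"dy":0,"dz":0,"ax":0,"ay":0,"az":0}
  ]
}}

```text
time: 17.4
tcp_pos: [537.9, 27.1, 157.7]
orientation: [[0.062, 0.998, -0.0], [0.998, -0.062, -0.0], [-0.0, -0.0, -1.0]]
contact_force: [0.3, 0.5, -2.3]
width: 0.151
grasp_force: 59.2
```

Call:
{"fn": "arm_command", "kwargs": {
  "steps": [
    {"dx":0,"dy":0,"dz":1,"ax":0,"ay":0,"az":0},
    {"dx":0,"dy":0,"dz":1,"ax":0,"ay":0,"az":0},
    {"dx":0,"dy":0,"dz":1,"ax":0,"ay":0,"az":0},
    {"dx":0,"dy":0,"dz":1,"ax":0,"ay":0,"az":0},
    {"dx":0,"dy":0,"dz":0,"ax":0,"ay":0,"az":0},
    {"dx":0,"dy":0,"dz":0,"ax":0,"ay":0,"az":0},
    {"dx":0,"dy":0,"dz":0,"ax":0,"ay":0,"az":0},
    {"dx":0,"dy":0,"dz":0,"ax":0,"ay":0,"az":0}
  ]
}}

```text
time: 18.2
tcp_pos: [538.0, 27.1, 153.9]
orientation: [[0.062, 0.998, 0.0], [0.998, -0.062, -0.0], [0.0, 0.0, -1.0]]
contact_force: [0.2, 0.2, -2.2]
width: 0.15
grasp_force: 59.2
```

Call:
{"fn": "arm_command", "kwargs": {
  "steps": [
    {"dx":0,"dy":0,"dz":1,"ax":0,"ay":0,"az":0},
    {"dx":0,"dy":0,"dz":1,"ax":0,"ay":0,"az":0},
    {"dx":0,"dy":0,"dz":1,"ax":0,"ay":0,"az":0},
    {"dx":0,"dy":0,"dz":1,"ax":0,"ay":0,"az":0},
    {"dx":0,"dy":0,"dz":1,"ax":0,"ay":0,"az":0},
    {"dx":0,"dy":0,"dz":0,"ax":0,"ay":0,"az":0},
    {"dx":0,"dy":0,"dz":0,"ax":0,"ay":0,"az":0},
    {"dx":0,"dy":0,"dz":0,"ax":0,"ay":0,"az":0}
  ]
}}

```text
time: 19.0
tcp_pos: [538.0, 27.0, 148.9]
orientation: [[0.062, 0.998, 0.0], [0.998, -0.062, 0.0], [0.0, 0.0, -1.0]]
contact_force: [-0.2, 0.2, -2.5]
width: 0.149
grasp_force: 59.2
```

No contact yet with the underside at about 60 mm, so the pins are through freely. Continuing down.

Call:
{"fn": "arm_command", "kwargs": {
  "steps": [
    {"dx":0,"dy":0,"dz":1,"ax":0,"ay":0,"az":0},
    {"dx":0,"dy":0,"dz":1,"ax":0,"ay":0,"az":0},
    {"dx":0,"dy":0,"dz":1,"ax":0,"ay":0,"az":0},
    {"dx":0,"dy":0,"dz":1,"ax":0,"ay":0,"az":0},
    {"dx":0,"dy":0,"dz":1,"ax":0,"ay":0,"az":0},
    {"dx":0,"dy":0,"dz":0,"ax":0,"ay":0,"az":0},
    {"dx":0,"dy":0,"dz":0,"ax":0,"ay":0,"az":0},
    {"dx":0,"dy":0,"dz":0,"ax":0,"ay":0,"az":0}
  ]
}}

```text
time: 19.8
tcp_pos: [538.0, 27.1, 143.9]
orientation: [[0.062, 0.998, 0.0], [0.998, -0.062, -0.0], [0.0, 0.0, -1.0]]
contact_force: [0.7, 0.6, -1.3]
width: 0.151
grasp_force: 59.2
```

Call:
{"fn": "arm_command", "kwargs": {
  "steps": [
    {"dx":0,"dy":0,"dz":0.5,"ax":0,"ay":0,"az":0},
    {"dx":0,"dy":0,"dz":0.5,"ax":0,"ay":0,"az":0},
    {"dx":0,"dy":0,"dz":0.5,"ax":0,"ay":0,"az":0},
    {"dx":0,"dy":0,"dz":0,"ax":0,"ay":0,"az":0},
    {"dx":0,"dy":0,"dz":0,"ax":0,"ay":0,"az":0},
    {"dx":0,"dy":0,"dz":0,"ax":0,"ay":0,"az":0},
    {"dx":0,"dy":0,"dz":0,"ax":0,"ay":0,"az":0},
    {"dx":0,"dy":0,"dz":0,"ax":0,"ay":0,"az":0}
  ]
}}

```text
time: 20.6
tcp_pos: [538.0, 27.1, 142.4]
orientation: [[0.062, 0.998, 0.0], [0.998, -0.062, -0.0], [-0.0, 0.0, -1.0]]
contact_force: [0.6, 0.2, -2.5]
width: 0.15
grasp_force: 59.2
```

Call:
{"fn": "arm_command", "kwargs": {
  "steps": [
    {"dx":0,"dy":0,"dz":0.3,"ax":0,"ay":0,"az":0},
    {"dx":0,"dy":0,"dz":0.3,"ax":0,"ay":0,"az":0},
    {"dx":0,"dy":0,"dz":0.2,"ax":0,"ay":0,"az":0},
    {"dx":0,"dy":0,"dz":0,"ax":0,"ay":0,"az":0},
    {"dx":0,"dy":0,"dz":0,"ax":0,"ay":0,"az":0},
    {"dx":0,"dy":0,"dz":0,"ax":0,"ay":0,"az":0},
    {"dx":0,"dy":0,"dz":0,"ax":0,"ay":0,"az":0},
    {"dx":0,"dy":0,"dz":0,"ax":0,"ay":0,"az":0}
  ]
}}

```text
time: 21.4
tcp_pos: [538.0, 27.1, 141.7]
orientation: [[0.062, 0.998, 0.0], [0.998, -0.062, 0.0], [0.0, 0.0, -1.0]]
contact_force: [-1.8, 0.7, 5.2]
width: 0.15
grasp_force: 60.1
```

Seated. Release and rise.

Call:
{"fn": "arm_command", "kwargs": {
  "steps": [
    {"dx":0,"dy":0,"dz":0,"ax":0,"ay":0,"az":0},
    {"dx":0,"dy":0,"dz":0,"ax":0,"ay":0,"az":0},
    {"dx":0,"dy":0,"dz":0,"ax":0,"ay":0,"az":0},
    {"dx":0,"dy":0,"dz":0,"ax":0,"ay":0,"az":0},
    {"dx":0,"dy":0,"dz":0,"ax":0,"ay":0,"az":0},
    {"dx":0,"dy":0,"dz":0,"ax":0,"ay":0,"az":0},
    {"dx":0,"dy":0,"dz":0,"ax":0,"ay":0,"az":0},
    {"dx":0,"dy":0,"dz":0,"ax":0,"ay":0,"az":0}
  ],
  "claw": 50
}}

```text
time: 22.2
tcp_pos: [538.0, 27.0, 141.6]
orientation: [[0.062, 0.998, 0.0], [0.998, -0.062, 0.0], [0.0, 0.0, -1.0]]
contact_force: [-0.5, -0.6, 0.6]
width: 0.582
grasp_force: 0.0
```

Call:
{"fn": "arm_command", "kwargs": {
  "steps": [
    {"dx":0,"dy":0,"dz":-10,"ax":0,"ay":0,"az":0},
    {"dx":0,"dy":0,"dz":-20,"ax":0,"ay":0,"az":0},
    {"dx":0,"dy":0,"dz":-30,"ax":0,"ay":0,"az":0},
    {"dx":0,"dy":0,"dz":-30,"ax":0,"ay":0,"az":0},
    {"dx":20,"dy":-20,"dz":-30,"ax":0,"ay":0,"az":0},
    {"dx":35,"dy":-35,"dz":0,"ax":0,"ay":0,"az":0},
    {"dx":35,"dy":-35,"dz":0,"ax":0,"ay":0,"az":0},
    {"dx":35,"dy":-20,"dz":0,"ax":0,"ay":0,"az":0}
  ]
}}

```text
time: 23.0
tcp_pos: [433.6, 159.3, 262.5]
orientation: [[0.063, 0.998, 0.0], [0.998, -0.063, 0.0], [0.0, 0.0, -1.0]]
contact_force: [1.2, 0.3, -0.1]
width: 0.586
grasp_force: 0.0
```

Run:
```python
from h import *
print(sense()['width'],sense()['tcp_pos'])
p,d=imaging.get_image('top');p=p[:,:,::-1]
q,e=imaging.get_image('side');q=q[:,:,::-1]
R=lambda a,w,h:cv2.resize(a,(w,h),interpolation=cv2.INTER_CUBIC)
cv2.imwrite('pics/m6.png',np.hstack([R(p[150:265,190:340],480,368),R(q[110:250,230:370],368,368)])[:,:800])
C=cloud('top',d);X,Y,Z=C[...,0],C[...,1],C[...,2]
m=((X>470)&(X<598)&(Y>-80)&(Y<120)&(Z>53)&(Z<90)).astype(np.uint8);print('cover',ax(rect('top',m,59)))
k=(X>470)&(X<598)&(Y>-80)&(Y<120)&(Z>55)&(Z<64);f=np.linalg.lstsq(np.c_[X[k]-538,Y[k]-26,np.ones(k.sum())],Z[k],rcond=None)[0];print('tilt,z',f)
y=np.array([.061,.998]);o=measure('top',p,d);print((np.array(o['sensor'][0])-ax(rect('top',m,59))[0])@y)
```

```text
0.5861763179235959 [433.56981996 159.3145465  262.49906637]
cover (array([538.3,  26.2]), array([130.5,  91.2]), -3.29)
tilt,z [-2.08979052e-03 -2.35245712e-03  5.83790235e+01]Traceback (most recent call last):
  File "<stdin>", line 10, in <module>
  File "h.py", line 30, in measure
    out['cover']=ax(rect(n,m,6))
                    ~~~~^^^^^^^
  File "h.py", line 15, in rect
    c=max(cv2.findContours(mask.astype(np.uint8),cv2.RETR_EXTERNAL,cv2.CHAIN_APPROX_NONE)[0],key=cv2.contourArea)
ValueError: max() iterable argument is empty
```

View pics/m6.png

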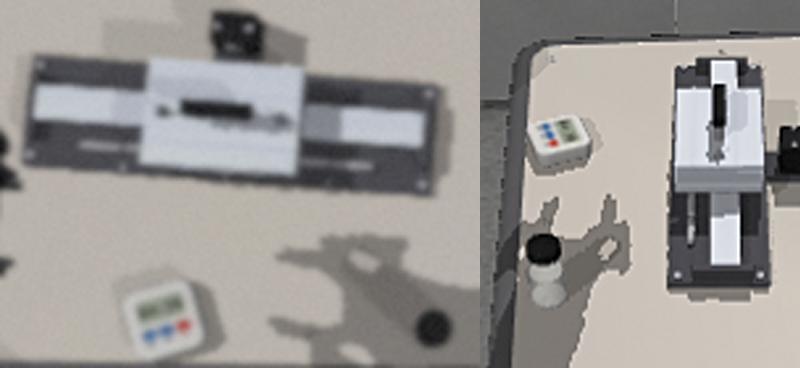

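The cover lies flat on the carrier, centred at (538.3, 26.2) with its top at about 58.4 mm and both pins visible through it at (163,110) and (280,120). The carrier is opposite the sensor, the bystanders haven't moved, and the gripper is clear.

```bash
python3 -c "
from bench import r
print(r.close_job())"
```

```text
the job is handed in; nothing more can be done
None
```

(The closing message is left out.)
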